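# Load a brush handle into the curing fixture

### The arm

A 6-joint arm with a two-finger parallel gripper is mounted at the origin on the work surface. World frame = base frame: x ahead of the robot, y to its left, z up, the work surface at z = 0. Lengths are in m, angles in rad, forces in N, time in s.
With the tool pointing down it reaches from about 0.25 to 0.775 m from the base axis. Payload 4 kg.
Tool frame: the origin (TCP) lies midway between the tips of the shut fingers; the grasp point (between the pads) lies 19 mm behind it; z points along the fingers, y is the line along which they close (so a half turn about z gives the same grasp; the last joint's range is limited). The gripper opens to 94 mm and grips with 3 to 60 N. Pads are 16 mm wide; open, the fingers measure 119 mm over their backs; the gripper's body (75 mm by 177 mm) begins 78 mm behind the grasp point.
Start: joints at [-1.355, 0.087, 1.371, -0, 1.684, -0.103], TCP at [0.172, -0.522, 0.171] pointing down, gripper open.
Joint ranges: [-3.1, 3.1], [-0.76, 2.03], [0.27, 2.55], [-1.08, 4.22], [0.17, 2.65], [-2.57, 2.57]. Speed limits (rad/s): [2.79, 2.79, 3.14, 3.14, 3.14, 3.14].

### API

Orientations are given as [roll, pitch, yaw] about the fixed x, y, z axes, in that order (R = Rz(yaw) Ry(pitch) Rx(roll)).
In Python, from bench import robot gives the robot as it stands. The module is installed in compiled form; this text tells all that it offers.
- The arm moves only by the tool arm_command, never from a script. Its argument "targets" is a list of rows, each a list of 4 numbers: the shift along the world's x, y, z as a fraction of full scale, then the turn about the world's z as a fraction of full scale. A call has 1 to 8 rows; each row is the pose to reach, as a shift and turn from the pose commanded when the call began; what a row does not reach only later rows make up. Full scale, the value 1, is 0.5 m for a shift and 120 degrees for a turn. A row lasts 1/12 s, in which the tool goes at most 41.7 mm and 7.16 degrees, less where a joint would pass 70% of its speed; a pose out of reach is approached as far as the arm can. A call with a number of a shift or a turn outside -1 to 1 is refused whole. A call with a gripper value outside its range is refused whole. "claw" is the closure, from 0 (fully open) to 1 (shut), set as the call begins (left out, the last holds). The fingers move at their own pace and stop on an object; the grip force is fixed at half the most. Time passes only in rows, so rows that repeat a pose let the fingers close. It gives the time, the measured TCP pose, the force, the opening and the grip force at its end, in the units of the state.
- robot.get_obs(): the state, without advancing time (a new reading comes with each control period).
- robot.snapshot(name): name is "scene" or "top" or "wrist"; returns the picture (384x512x3 uint8, red, green, blue); there is no depth.
- robot.camera_info(name): a dict with "vfov" (degrees; the focal length in pixels is half the picture's height over the tangent of half this angle, whatever the lens; pixels are square), "cx", "cy" (the principal point, pixels), "k1" (the pictures are not rectified: a ray, as slopes to the right and down, at radius r is drawn at 1 + k1 r^2 times it, then the intrinsics apply), "extrinsics" (4x4, takes a point from camera to world coordinates); the wrist camera has in their place "T_tool_cam" (4x4, takes a point from camera to tool coordinates, whose origin is the TCP and whose axes are the flange's). Camera axes: x right, y up, looking along -z (the intrinsics and any distortion apply to the point x, -y, -z); pixel columns grow to the right and rows downward; lengths in m; the calibration is good to about 2 mm. A picture is of the moment at which its call begins: read the wrist's pose just before it. camera_info takes no time and is no camera call.
- robot.close_job(): hands the job in; it is judged then, once.
The state is a dict: "time": time; "joint_positions": joint angles; "qvel": joint speeds; "joint_torque": joint torques, N m; "tool_pos": TCP position; "ee_rot": TCP orientation; "wrist_force": force on the tool from outside, world axes, zero at the start; "wrist_torque": the same for the moment, N m; "width": finger opening in m; "finger_force": force on a finger pad.
Only numpy, scipy, OpenCV 4.12 (cv2) and the standard library are available. Lean on these libraries where they do the work, as an engineer would, in place of code of your own. Each camera call takes 0.05 s, during which the arm holds its last target. There are 200 camera calls.

### The job

Take the brush handle with the slim, tall ferrule out of the wooden rack and push it, rod first, down the narrow tube of the curing fixture until its ferrule sits flush on the rim of the tube. Then swing the fixture's hold-down arm over the ferrule as far as it goes and let go. Leave the other two handles, the glue bottle and the caliper where they are.

Things in the scene. Friction and masses are not known exactly. Their poses are not given: they have to be found in the camera images.
- slim_blank: The handle to load, upright, foot down, in one of the rack's three sockets: a copper-coloured rod, 12 mm thick, 90 mm long, with a slim aluminium ferrule on top, 28 mm in diameter and 45 mm tall; about 70 g. Origin: centre of the rod's foot; z points up the rod to the ferrule. In the rack the foot is 5 mm, the ferrule 95 to 140 mm above the table.
- slim_shoulder (a point): Centre of the underside of that ferrule, 90 mm above the rod's foot, on its axis.
- wide_blank_a: Another handle in the rack, to be left there: the same rod under a wide, low ferrule, 44 mm in diameter and 22 mm tall (top 117 mm above the table). Origin at the rod's foot.
- wide_blank_b: A second handle just like wide_blank_a, to be left in the rack.
- rack: Wooden block fixed to the table, 62 mm (x) by 210 mm (y) by 65 mm tall, with three round upright sockets in a row along its y axis at -70, 0 and +70 mm, 15 mm wide and 60 mm deep. Origin: centre of the underside.
- fixture: Curing fixture fixed to the table. Origin: on the table, below the tube's axis. A grey base plate 12 mm thick reaches from x = -130 to +40 mm, y = -50 to +50 mm; an upright steel tube (25 mm outside, bore 15 mm) stands at the origin; a post (24 mm thick) at x = -90 mm carries the hold-down arm; post and hub end 174 mm above the table.
- tube_mouth (a point): Centre of the tube's rim, 110 mm above the table; axes as the fixture's. The rim flares to 32 mm outside, 22 mm inside, narrowing to the 15 mm bore within 10 mm. The bore is deeper than the 90 mm rod.
- stop_plug (a joint): Travel in m of a black plug in the tube's bore, 0 to 0.021. It starts near 0, with its top 70 mm below the rim, slides down stiffly under the rod (about 6 N) and stays where it is pushed. The ferrule meets the rim when the plug has been pushed to 0.020.
- hold_arm (a joint): Angle (rad) of the flat hold-down arm about the upright post: 0 parked to the fixture's -y side, 1.75 at its stop, pointing along the fixture's +x over the tube. Closes counter-clockwise seen from above, stays where left, takes 1 N at the knob. 22 mm wide, 100 mm long from the post's axis; underside 159 mm above the table, 4 mm above a ferrule fully home; a higher one blocks it.
- swing_knob (a point): Top part of the arm's black upright round knob: 20 mm in diameter, on the arm's upper side (171 mm above the table) and 45 mm tall, top 216 mm above the table; 90 mm from the post's axis. This point is on the knob's axis, 204 mm above the table.
- glue_bottle: Closed white bottle, 52 mm in diameter, 110 mm tall, standing beyond the work; leave alone. Origin: centre of its underside.
- caliper: Steel caliper, 160 mm long, 5 to 12 mm thick, lying beyond the work; leave alone. Origin: underside, middle of its beam.
There are look-alikes about, which are no part of the job. Of the things shaped like the fixture, the grey one is meant.

How it is judged:
By the outcome, as a careful person would: the job done as asked, in the order asked, and still so for the second after the job is handed in, with the robot touching nothing.
It also fails if it takes over 61 s, if anything falls off the work surface, if the arm or the gripper's body presses on something with over 40 N, if the wrist force passes 120 N, or if a joint passes its speed limit or range.

## Working session

There is one attempt and no reset: what is moved stays moved. The work goes in short steps, Python scripts to look and compute and a tool call to move; the robot and the scene stay as the last step left them, time stands still between calls to the robot, and variables do not carry over. Pictures are saved under pics/ and viewed, at most 10 in all, crops included, and the job is handed in when it is done.

Besides the shell and the picture viewer there is one more tool, called after "Call:" as name(argument=value, ...), one argument or row to a line, values as JSON. arm_command: Moves the arm, as the interface text tells. Shift numbers are shares of 0.5 m and turn numbers shares of 120 degrees, none past 1 either way. Its arguments: {"type":"object","properties":{"targets":{"type":"array"},"claw":{"type":"number"}},"required":["targets"]}

```bash
mkdir -p pics; cat > h.py <<'E'
import numpy as np, cv2
from bench import robot
from scipy.spatial.transform import Rotation as R
def cam(n):
    i=robot.camera_info(n); f=192/np.tan(np.radians(i['vfov'])/2)
    if n=='wrist':
        o=robot.get_obs(); T=np.eye(4); e=np.array(o['ee_rot'])
        T[:3,:3]=R.from_euler('xyz',e).as_matrix() if e.size==3 else e; T[:3,3]=o['tool_pos']
        E=T@np.array(i['T_tool_cam'])
    else: E=np.array(i['extrinsics'])
    return f,i['cx'],i['cy'],i['k1'],E
def ray(c,u,v):
    f,cx,cy,k,E=c; x=np.array([(u-cx)/f,(v-cy)/f]); p=x.copy()
    for _ in range(20): p=x/(1+k*(p@p))
    d=E[:3,:3]@np.array([p[0],-p[1],-1]); return E[:3,3],d
def atz(c,u,v,z):
    o,d=ray(c,u,v); return o+d*(z-o[2])/d[2]
def proj(c,P):
    f,cx,cy,k,E=c; q=E[:3,:3].T@(np.array(P)-E[:3,3]); p=np.array([q[0],-q[1]])/-q[2]
    p=p*(1+k*(p@p)); return p*f+[cx,cy]
def snap(n,name):
    im=robot.snapshot(n); cv2.imwrite(f'pics/{name}.png',im[:,:,::-1]); return im
E
python3 - <<'E'
from h import *
print({k:v for k,v in robot.get_obs().items()})
for n in('scene','top','wrist'): print(n,robot.camera_info(n))
a=snap('scene','s0');b=snap('top','t0')
cv2.imwrite('pics/t0b.png',cv2.resize(b[:,:,::-1],(800,600),interpolation=cv2.INTER_CUBIC))
cv2.imwrite('pics/s0b.png',cv2.resize(a[:,:,::-1],(800,600),interpolation=cv2.INTER_CUBIC))
E
```

```text
{'time': 0.0, 'joint_positions': array([-1.35507282e+00,  8.79430679e-02,  1.37222087e+00, -2.06734775e-05,
        1.68360623e+00, -1.03070981e-01]), 'qvel': array([-1.36069558e-03, -1.48498804e-03, -9.40876567e-05, -1.64007519e-03,
        1.26571477e-03,  1.22716539e-03]), 'joint_torque': array([-4.39712567e-04, -3.40185535e+01, -3.02422929e+01,  7.17075798e-02,
        3.29377642e-02, -1.70802000e-04]), 'tool_pos': array([ 0.17225207, -0.52167856,  0.16932773]), 'ee_rot': array([-3.13942458e+00, -2.03603214e-04,  3.18791961e-01]), 'wrist_force': array([ 0.62295752,  0.50065544, -0.01768495]), 'wrist_torque': array([-0.03890102, -0.0393088 , -0.02445578]), 'finger_force': 0.0, 'width': 0.09383495979484281}
scene {'vfov': 53.076764397326784, 'cx': 257.608782625857, 'cy': 193.8073061072577, 'k1': 0.04032879207458797, 'extrinsics': array([[ 0.45244213, -0.69752926,  0.55565191,  1.03680858],
       [ 0.89170446,  0.34503124, -0.2929447 , -0.27037054],
       [ 0.01262024,  0.62801781,  0.77809663,  0.86518756],
       [ 0.        ,  0.        ,  0.        ,  1.        ]])}
top {'vfov': 54.95092744242386, 'cx': 257.1460445854723, 'cy': 189.79724415744508, 'k1': -0.08574942126705425, 'extrinsics': array([[-0.01664567,  0.98583856, -0.16686895,  0.34536336],
       [-0.99948118, -0.01180357,  0.02996733,  0.03496116],
       [ 0.0275733 ,  0.16728121,  0.98552357,  1.1587854 ],
       [ 0.        ,  0.        ,  0.        ,  1.        ]])}
wrist {'vfov': 64.9544206771491, 'cx': 257.17565319764833, 'cy': 194.05085704071513, 'k1': -0.000738208542969329, 'T_tool_cam': array([[ 3.63553216e-04,  9.72687921e-01,  2.32116512e-01,
         6.75270944e-02],
       [ 9.99999796e-01, -4.75330469e-04,  4.25627038e-04,
         1.72934470e-04],
       [ 5.24334329e-04,  2.32116310e-01, -9.72687896e-01,
        -2.14811065e-01],
       [ 0.00000000e+00,  0.00000000e+00,  0.00000000e+00,
         1.00000000e+00]])}
```

View pics/t0b.png

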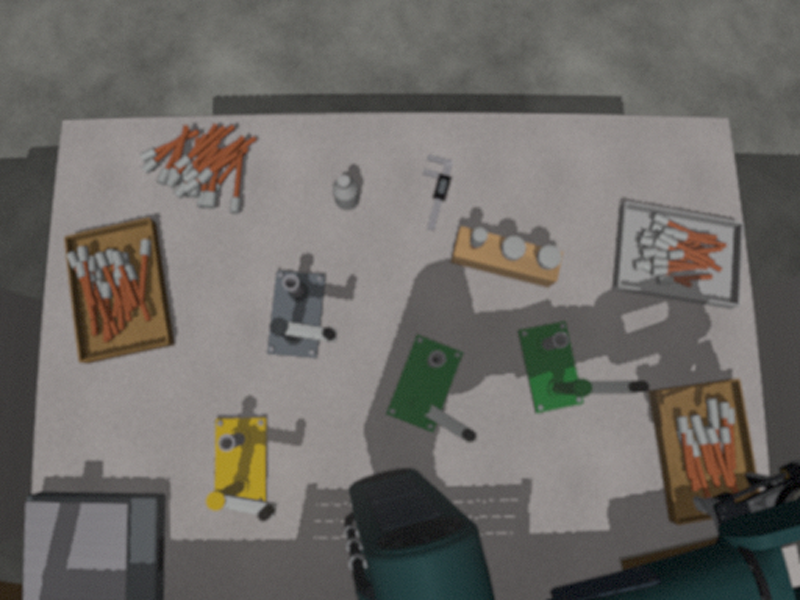

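View pics/s0b.png

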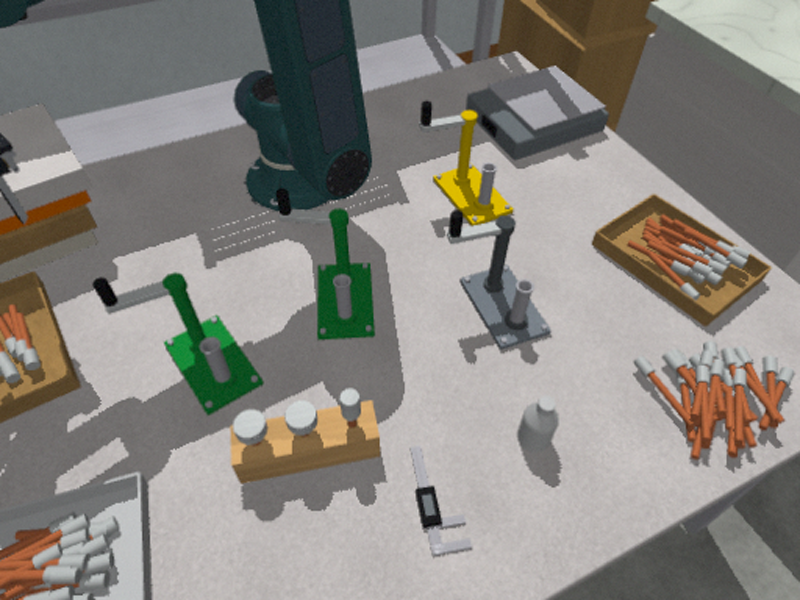

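Top view (800x600): the rack is at (507,250), with a small ferrule at (480,233) and wide ones at (512,247) and (549,257). There are four fixtures: grey with its tube at (290,283), yellow, and two green. In the scene view, the slim handle is at (349,402) and the grey tube at (523,290).

Possible mix-ups for the slim handle: the two wide ones in the rack, and the loose piles and trays at about (205,165), (110,290), (680,250) and (710,440). The fixture could be mistaken for yellow (240,455), green (425,385) or green (550,365). My choice is the rack's (480,233) ferrule and the grey fixture, which I'll check in a close crop.

```bash
python3 - <<'E'
from h import *
a=cv2.imread('pics/s0.png');b=cv2.imread('pics/t0.png')
def c(im,u,v): # 80x60 crop, x5
    return cv2.resize(im[v:v+60,u:u+80],(400,300),interpolation=cv2.INTER_CUBIC)
m=np.vstack([np.hstack([c(b,285,130),c(b,160,168)]),np.hstack([c(a,175,240),c(a,285,130)])])
cv2.imwrite('pics/m1.png',m)
E
```

```text
(no output)
```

View pics/m1.png

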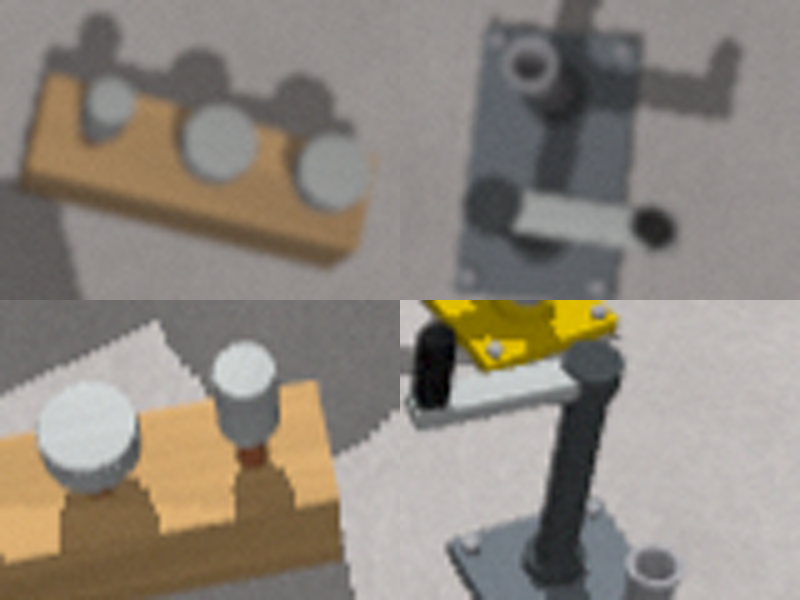

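Crops confirm it: the slim, tall ferrule is at (110,102) in the top crop and (245,368) in the scene crop. The grey tube mouth is at (529,67) and (655,567), the hub at (494,204) and (593,362), and the knob top at (656,228) and (437,330).

```bash
cat > m.py <<'E'
from h import *
T=cam('top');S=cam('scene')
pts={'slim':(110,102,.14,245,68),'wide1':(219,142,.117,90,120),'wide2':(333,172,.117,None,0),'mouth':(129,67,.11,255,267),'hub':(94,204,.174,193,62),'knob':(256,228,.216,37,30)}
for k,(u,v,z,a,b) in pts.items():
    oT,oS=((285,130),(175,240)) if k[0] in'sw' else ((160,168),(285,130))
    print(k,atz(T,oT[0]+u/5-.4,oT[1]+v/5-.4,z).round(4), atz(S,oS[0]+a/5-.4,oS[1]+b/5-.4,z).round(4) if a else '')
E
python3 m.py
```

```text
slim [ 0.632  -0.1399  0.14  ] [ 0.6329 -0.1372  0.14  ]
wide1 [ 0.6138 -0.2074  0.117 ] [ 0.6136 -0.2034  0.117 ]
wide2 [ 0.5953 -0.2743  0.117 ] 
mouth [0.5512 0.2099 0.11  ] [0.555  0.2111 0.11  ]
hub [0.4641 0.2169 0.174 ] [0.4646 0.2206 0.174 ]
knob [0.4457 0.1259 0.216 ] [0.446 0.134 0.216]
```

Call:
arm_command(
  targets=[
    [0, 0, 0.13, 0.05],
    [0, 0, 0.27, 0.11],
    [0.07, 0.06, 0.27, 0.16],
    [0.13, 0.11, 0.27, 0.22],
    [0.19, 0.16, 0.27, 0.28],
    [0.25, 0.21, 0.27, 0.33],
    [0.31, 0.26, 0.27, 0.39],
    [0.37, 0.31, 0.27, 0.45],
  ],
  claw=0.0,
)

```text
time: 0.77
tool_pos: [0.3523, -0.371, 0.3055]
ee_rot: [3.141, 0.0, 1.266]
wrist_force: [0.9, -1.1, 0.4]
width: 0.0938
finger_force: 0.0
```

Call:
arm_command(
  targets=[
    [0.06, 0.05, 0, 0.02],
    [0.12, 0.1, 0, 0.02],
    [0.18, 0.15, 0, 0.02],
    [0.24, 0.2, 0, 0.02],
    [0.3, 0.25, 0, 0.02],
    [0.36, 0.3, 0, 0.02],
    [0.42, 0.35, 0, 0.02],
    [0.48, 0.4, 0, 0.02],
  ],
)

```text
time: 1.43
tool_pos: [0.5923, -0.1708, 0.3049]
ee_rot: [-3.141, -0.0, 1.302]
wrist_force: [-0.5, -0.2, 0.2]
width: 0.0943
finger_force: 0.0
```

Call:
arm_command(
  targets=[
    [0.05, 0.05, -0.03, 0],
    [0.07, 0.057, -0.1, 0],
    [0.07, 0.057, -0.1, 0],
    [0.07, 0.057, -0.1, 0],
  ],
)

```text
time: 1.77
tool_pos: [0.6247, -0.1433, 0.2514]
ee_rot: [-3.133, 0.0, 1.303]
wrist_force: [0.5, -0.7, 0.1]
width: 0.0937
finger_force: 0.0
```

```bash
python3 - <<'E'
from h import *
o=robot.get_obs();print(o['tool_pos'],o['ee_rot'],o['joint_positions'])
c=cam('wrist');w=snap('wrist','w0')
for P in[(.6325,-.1385,.14),(.6137,-.2055,.117)]: print(proj(c,P))
cv2.imwrite('pics/w0b.png',cv2.resize(w[:,:,::-1],(800,600),interpolation=cv2.INTER_CUBIC))
E
```

```text
[ 0.62474354 -0.14329074  0.25143318] [-3.13289022e+00  2.35646285e-04  1.30269345e+00] [-3.13498547e-01  3.05630190e-01  9.55771961e-01 -6.63593647e-04
  1.88887321e+00 -4.55994385e-02]
[263.23613043 178.74952117]
[262.44317596 231.20180642]
```

View pics/w0b.png

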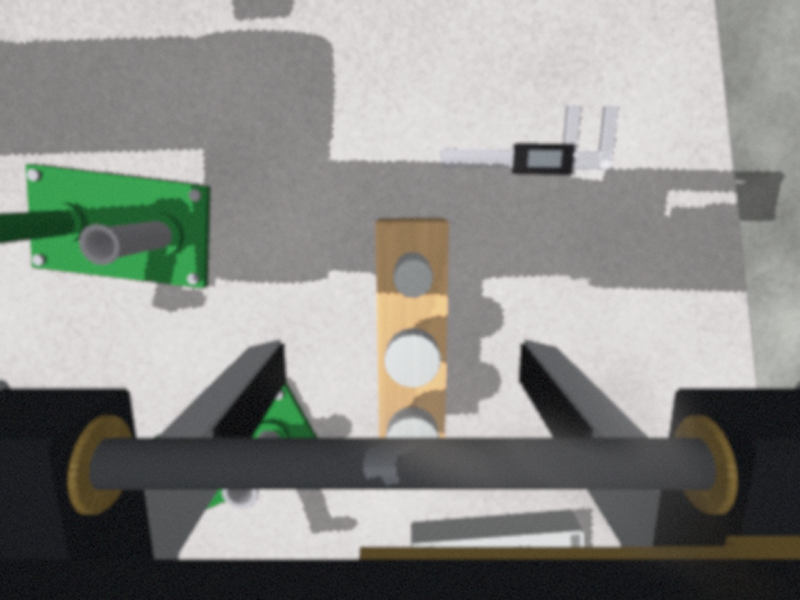

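Wrist view: slim ferrule at (413,275) and the first wide one at (412,360), with the rack aligned between the fingers.

```bash
python3 - <<'E'
from h import *
c=cam('wrist');w=cv2.imread('pics/w0.png')
k=.64
for u,v,z in[(413,274,.14),(412,360,.117)]: print(atz(c,u*k-.2,v*k-.2,z).round(4))
cv2.imwrite('pics/w0c.png',cv2.resize(w[140:260,200:330],None,fx=5,fy=5,interpolation=cv2.INTER_CUBIC))
E
```

```text
[ 0.6356 -0.1367  0.14  ]
[ 0.6163 -0.2071  0.117 ]
```

View pics/w0c.png

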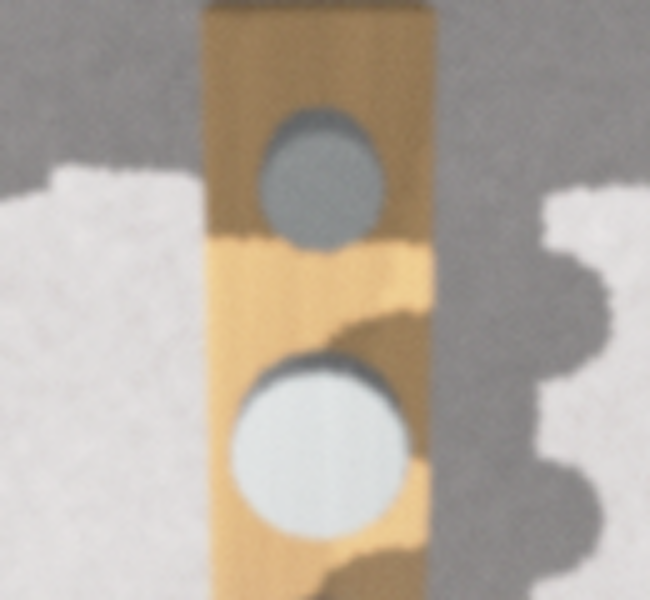

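Slim top centre in the crop: (322,190). Next I'll let the arm settle above it.

Call:
arm_command(
  targets=[
    [0, 0, 0, 0],
    [0, 0, 0, 0],
  ],
)

```text
time: 1.98
tool_pos: [0.6263, -0.1454, 0.2589]
ee_rot: [3.137, 0.0, 1.3]
wrist_force: [-0.6, -0.2, 0.1]
width: 0.0939
finger_force: 0.0
```

```bash
python3 - <<'E'
from h import *
print(robot.get_obs()['tool_pos'])
c=cam('wrist');w=snap('wrist','w1')
g=cv2.imread('pics/w0.png')[145:200,245:285]; r=cv2.matchTemplate(cv2.imread('pics/w1.png'),g,cv2.TM_CCOEFF_NORMED);_,s,_,p=cv2.minMaxLoc(r);print(s,p)
for P in [(264,177.6,.14),(263.8,230.6,.117)]: print(atz(c,P[0]+p[0]-245,P[1]+p[1]-145,P[2]).round(4))
E
```

```text
[ 0.62628534 -0.14542784  0.258867  ]
0.9922152757644653 (241, 143)
[ 0.6328 -0.1381  0.14  ]
[ 0.614  -0.2067  0.117 ]
```

Call:
arm_command(
  targets=[
    [0.013, 0.014, -0.03, 0],
    [0.013, 0.014, -0.08, 0],
    [0.013, 0.014, -0.13, 0],
    [0.013, 0.014, -0.18, 0],
    [0.013, 0.014, -0.18, 0],
    [0.013, 0.014, -0.18, 0],
    [0.013, 0.014, -0.18, 0],
    [0.013, 0.014, -0.18, 0],
  ],
)

```text
time: 2.7
tool_pos: [0.6341, -0.1377, 0.1691]
ee_rot: [3.136, 0.0, 1.301]
wrist_force: [-0.7, -0.7, -0.1]
width: 0.0945
finger_force: 0.0
```

Call:
arm_command(
  targets=[
    [0, 0, 0, 0],
    [0, 0, 0, 0],
  ],
)

```text
time: 2.87
tool_pos: [0.6336, -0.1373, 0.1676]
ee_rot: [3.138, 0.0, 1.302]
wrist_force: [0.2, 0.0, -0.4]
width: 0.0938
finger_force: 0.0
```

Call:
arm_command(
  targets=[
    [0, 0, -0.04, 0],
    [0, 0, -0.08, 0],
    [0, 0, -0.12, 0],
    [0, 0, -0.12, 0],
    [0, 0, -0.12, 0],
    [0, 0, -0.12, 0],
  ],
)

```text
time: 3.37
tool_pos: [0.6335, -0.1372, 0.1071]
ee_rot: [3.139, 0.0, 1.302]
wrist_force: [-0.0, 0.0, -0.3]
width: 0.094
finger_force: 0.0
```

Call:
arm_command(
  targets=[
    [0, 0, 0, 0],
    [0, 0, 0, 0],
    [0, 0, 0, 0],
    [0, 0, 0, 0],
    [0, 0, 0, 0],
    [0, 0, 0, 0],
    [0, 0, 0, 0],
    [0, 0, 0, 0],
  ],
  claw=1.0,
)

```text
time: 4.03
tool_pos: [0.6327, -0.1369, 0.1054]
ee_rot: [3.142, -0.0, 1.302]
wrist_force: [-0.4, -0.9, 0.3]
width: 0.0442
finger_force: 0.0
```

Call:
arm_command(
  targets=[
    [0, 0, 0, 0],
    [0, 0, 0, 0],
    [0, 0, 0, 0],
    [0, 0, 0, 0],
    [0, 0, 0, 0],
    [0, 0, 0, 0],
  ],
)

```text
time: 4.53
tool_pos: [0.6327, -0.1369, 0.1055]
ee_rot: [3.141, 0.0, 1.302]
wrist_force: [-0.1, 0.1, 0.5]
width: 0.0039
finger_force: 0.0
```

The fingers closed to 4 mm with no force, so the grasp missed. I'll look again.

```bash
python3 - <<'E'
from h import *
w=snap('wrist','w2');s=snap('scene','s2')
a=cv2.resize(w[:,:,::-1],(400,300),interpolation=cv2.INTER_AREA); b=cv2.resize(s[190:340,120:320,::-1],(400,300),interpolation=cv2.INTER_CUBIC)
t=snap('top','t2'); d=cv2.resize(t[110:230,260:420,::-1],(400,300),interpolation=cv2.INTER_CUBIC)
w2=cv2.resize(w[100:280,140:380,::-1],(400,300))
cv2.imwrite('pics/m2.png',np.vstack([np.hstack([a,b]),np.hstack([d,w2])]))
E
```

```text
(no output)
```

View pics/m2.png

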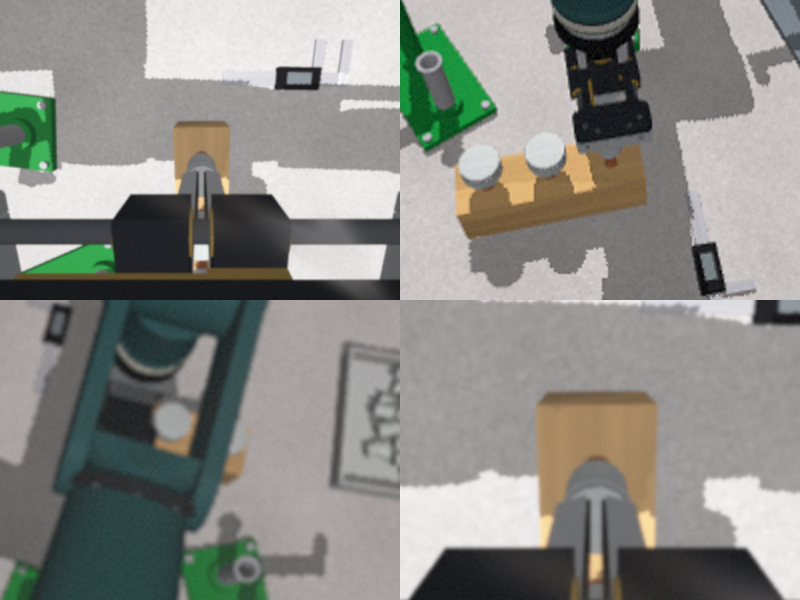

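```bash
python3 - <<'E'
from h import *
w=cv2.imread('pics/w2.png');s=cv2.imread('pics/s2.png')
a=cv2.resize(w[180:360,200:320],(400,600),interpolation=cv2.INTER_CUBIC); b=cv2.resize(s[210:300,195:255],(400,600),interpolation=cv2.INTER_CUBIC)
cv2.imwrite('pics/m3.png',np.hstack([a,b]))
c=cam('wrist');print(proj(c,(.633,-.1383,.14)),proj(c,robot.get_obs()['tool_pos']))
c=cam('scene');print(proj(c,(.633,-.1383,.14)),proj(c,robot.get_obs()['tool_pos']))
E
```

```text
[257.28721929 233.06008343] [256.41869388 214.89668668]
[223.13866789 253.45378879] [224.53644866 261.01137502]
```

View pics/m3.png

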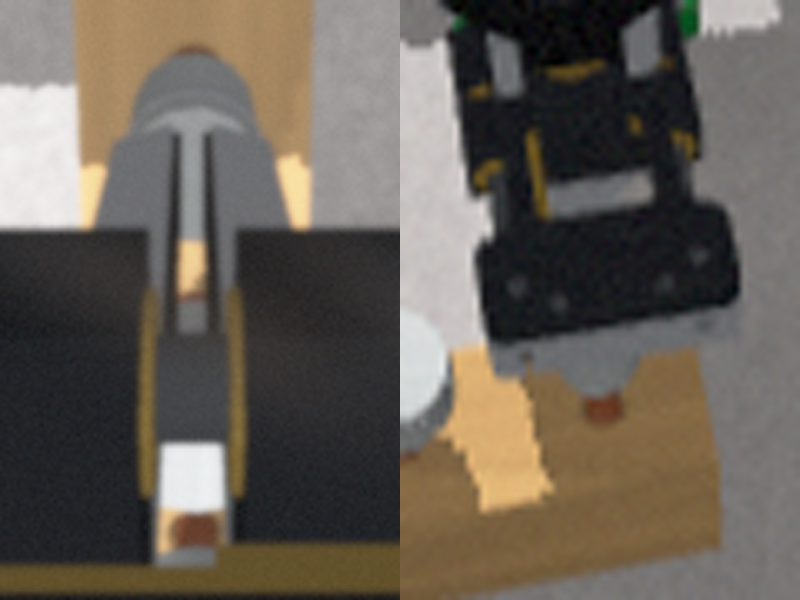

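The ferrule appears in place under or between the shut fingertips, so I'll check the heights numerically.

```bash
python3 - <<'E'
from h import *
o=robot.get_obs();print(o['time'],o['width'],o['finger_force'],o['tool_pos'],o['ee_rot'])
c=cam('wrist'); tx=np.array([np.cos(1.302),np.sin(1.302),0]); ty=np.array([tx[1],-tx[0],0])
S=np.array([.633,-.1383,0])
def q(P): p=proj(c,P); return ((p-[200,180])*10/3).round(0)
for n,z in(('foot-rod rack top',.065),('shoulder',.095),('low top',.11),('top',.14)):
  print(n,z,'far',q(S+tx*.014+[0,0,z]),'near',q(S-tx*.014+[0,0,z]),'L',q(S-ty*.014+[0,0,z]),'R',q(S+ty*.014+[0,0,z]))
print('rack end',q(S+tx*.035+ty*.031+[0,0,.065]),q(S+tx*.035-ty*.031+[0,0,.065]))
W=S-tx*.07
for z in(.095,.117): print('wide1',z,q(W+tx*.022+[0,0,z]),q(W-tx*.022+[0,0,z]))
T=np.array(o['tool_pos'])
for d in (0,.019,.05): print('tcp',d,q(T+[0,0,d]), [q(T+[0,0,d]+ty*s) for s in(-.014,.014)])
E
```

```text
4.6833 0.0003341599143673854 0.0 [ 0.63271358 -0.13691916  0.10549478] [3.14153821e+00 1.22955557e-05 1.30187886e+00]
foot-rod rack top 0.065 far [191.  23.] near [191. 126.] L [138.  75.] R [244.  75.]
shoulder 0.095 far [191.  50.] near [191. 165.] L [131. 108.] R [251. 108.]
low top 0.11 far [191.  66.] near [191. 188.] L [127. 128.] R [255. 128.]
top 0.14 far [191. 106.] near [191. 245.] L [117. 177.] R [265. 177.]
rack end [313. -58.] [ 69. -58.]
wide1 0.095 [191. 296.] [191. 454.]
wide1 0.117 [191. 343.] [191. 513.]
tcp 0 [188. 116.] [array([125., 116.]), array([251., 116.])]
tcp 0.019 [188. 144.] [array([119., 144.]), array([256., 144.])]
tcp 0.05 [187. 202.] [array([107., 202.]), array([267., 202.])]
```

All the camera geometry fits, with the ferrule upright where I expected it. But the real fingertips sit about 30 to 35 mm above the reported TCP, so they shut just over the ferrule. Next: open, go about 32 mm lower (still above the rack top at 65 mm) and close again.

Call:
arm_command(
  targets=[
    [0, 0, 0, 0],
    [0, 0, 0, 0],
    [0, 0, 0, 0],
    [0, 0, 0, 0],
    [0, 0, 0, 0],
    [0, 0, 0, 0],
    [0, 0, 0, 0],
    [0, 0, 0, 0],
  ],
  claw=0.0,
)

```text
time: 5.35
tool_pos: [0.6327, -0.1369, 0.1055]
ee_rot: [3.142, 0.0, 1.302]
wrist_force: [-0.3, 0.3, -0.2]
width: 0.05
finger_force: 0.0
```

Call:
arm_command(
  targets=[
    [0, 0, 0, 0],
    [0, 0, 0, 0],
    [0, 0, 0, 0],
    [0, 0, 0, 0],
    [0, 0, 0, 0],
    [0, 0, 0, 0],
  ],
)

```text
time: 5.85
tool_pos: [0.6327, -0.1369, 0.1055]
ee_rot: [3.142, 0.0, 1.302]
wrist_force: [0.4, -0.1, 0.6]
width: 0.0903
finger_force: 0.0
```

Call:
arm_command(
  targets=[
    [0, 0, -0.02, 0],
    [0, 0, -0.04, 0],
    [0, 0, -0.06, 0],
    [0, 0, -0.06, 0],
    [0, 0, -0.06, 0],
    [0, 0, -0.06, 0],
  ],
)

```text
time: 6.35
tool_pos: [0.6326, -0.1369, 0.0751]
ee_rot: [-3.141, -0.0, 1.302]
wrist_force: [0.2, 0.3, 0.9]
width: 0.0941
finger_force: 0.0
```

```bash
python3 - <<'E'
from h import *
w=snap('wrist','w3');s=snap('scene','s3')
a=cv2.resize(w[:,:,::-1],(400,300),interpolation=cv2.INTER_AREA); b=cv2.resize(s[210:300,180:270,::-1],(400,400),interpolation=cv2.INTER_CUBIC)
m=np.zeros((400,800,3),np.uint8);m[:300,:400]=a;m[:,400:]=b;cv2.imwrite('pics/m4.png',m)
E
```

```text
(no output)
```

View pics/m4.png

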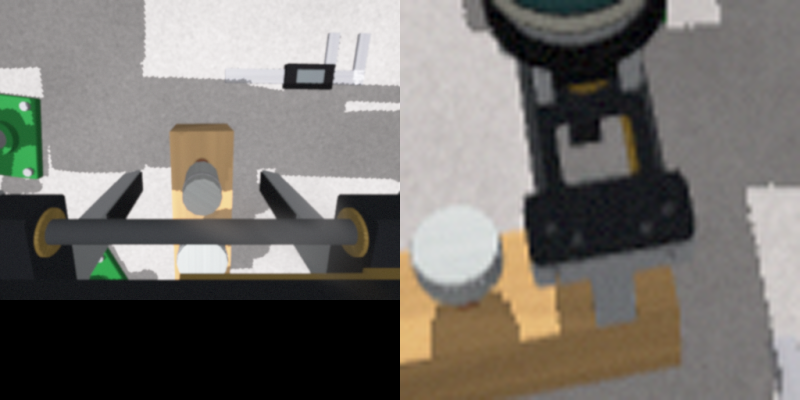

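The open fingertips in the wrist view, at (143,175) and (260,175), put the tips about 35 mm behind the reported TCP. They now straddle the upper ferrule, so I'll close.

Call:
arm_command(
  targets=[
    [0, 0, 0, 0],
    [0, 0, 0, 0],
    [0, 0, 0, 0],
    [0, 0, 0, 0],
    [0, 0, 0, 0],
    [0, 0, 0, 0],
    [0, 0, 0, 0],
    [0, 0, 0, 0],
  ],
  claw=1.0,
)

```text
time: 7.12
tool_pos: [0.6327, -0.1369, 0.0755]
ee_rot: [3.142, -0.0, 1.302]
wrist_force: [-0.6, 0.0, -0.3]
width: 0.0438
finger_force: 0.0
```

Call:
arm_command(
  targets=[
    [0, 0, 0, 0],
    [0, 0, 0, 0],
    [0, 0, 0, 0],
    [0, 0, 0, 0],
    [0, 0, 0, 0],
  ],
)

```text
time: 7.53
tool_pos: [0.6328, -0.1369, 0.0755]
ee_rot: [3.141, -0.0, 1.302]
wrist_force: [-0.3, -0.4, 0.8]
width: 0.0278
finger_force: 30.0
```

Gripped: 27.8 mm and 30 N. Lifting.

Call:
arm_command(
  targets=[
    [0, 0, 0.03, 0],
    [0, 0, 0.06, 0],
    [0, 0, 0.1, 0],
    [0, 0, 0.15, 0],
    [0, 0, 0.2, 0],
    [0, 0, 0.25, 0],
    [0, 0, 0.3, 0],
    [0, 0, 0.3, 0],
  ],
)

```text
time: 8.2
tool_pos: [0.635, -0.1376, 0.2323]
ee_rot: [3.13, 0.0, 1.302]
wrist_force: [0.5, 0.2, 1.4]
width: 0.0277
finger_force: 30.0
```

Call:
arm_command(
  targets=[
    [-0.01, 0.05, 0, 0.05],
    [-0.02, 0.11, 0, 0.1],
    [-0.04, 0.18, 0, 0.16],
    [-0.05, 0.25, 0, 0.22],
    [-0.06, 0.31, 0, 0.28],
    [-0.08, 0.38, 0, 0.34],
    [-0.09, 0.45, 0, 0.4],
    [-0.11, 0.51, 0, 0.46],
  ],
)

```text
time: 8.87
tool_pos: [0.5768, 0.1201, 0.2232]
ee_rot: [-3.14, -0.002, 2.268]
wrist_force: [0.1, 0.0, -1.2]
width: 0.0276
finger_force: 30.0
```

Call:
arm_command(
  targets=[
    [-0.01, 0.05, 0, 0.05],
    [-0.02, 0.1, 0, 0.11],
    [-0.04, 0.15, 0, 0.17],
    [-0.05, 0.185, 0, 0.23],
    [-0.05, 0.185, 0, 0.29],
    [-0.05, 0.185, 0, 0.34],
    [-0.05, 0.185, 0, 0.38],
    [-0.05, 0.185, 0, 0.38],
  ],
)

```text
time: 9.53
tool_pos: [0.552, 0.2107, 0.2235]
ee_rot: [-3.141, -0.003, 3.059]
wrist_force: [0.3, -0.2, -0.8]
width: 0.0275
finger_force: 30.0
```

Call:
arm_command(
  targets=[
    [0, 0, 0, 0],
    [0, 0, 0, 0],
    [0, 0, 0, 0],
    [0, 0, 0, 0],
  ],
)

```text
time: 9.87
tool_pos: [0.5527, 0.2104, 0.2252]
ee_rot: [3.142, -0.0, 3.056]
wrist_force: [0.5, 1.0, -0.5]
width: 0.0271
finger_force: 30.0
```

```bash
python3 - <<'E'
from h import *
o=robot.get_obs();print(o['tool_pos'],o['ee_rot'])
w=snap('wrist','w4');s=snap('scene','s4');t=snap('top','t4')
c=cam('wrist');print(proj(c,(.553,.2105,.11)));T=o['tool_pos'];print([proj(c,T-[0,0,d]) for d in(.0705,-.0195)])
cs=cam('scene');print('scene',proj(cs,(.553,.2105,.11)),proj(cs,T-[0,0,.0705]))
a=cv2.resize(w[120:300,200:320,::-1],(400,600),interpolation=cv2.INTER_CUBIC); b=cv2.resize(s[130:220,300:360,::-1],(400,600),interpolation=cv2.INTER_CUBIC)
cv2.imwrite('pics/m5.png',np.hstack([a,b]))
E
```

```text
[0.5526997  0.21042282 0.22522161] [ 3.14158380e+00 -3.02829709e-04  3.05615201e+00]
[256.96750285 183.3669588 ]
[array([256.85864499, 192.16199847]), array([256.80207795, 221.98929927])]
scene [334.97628552 182.56532997] [337.92404622 170.84700953]
```

View pics/m5.png

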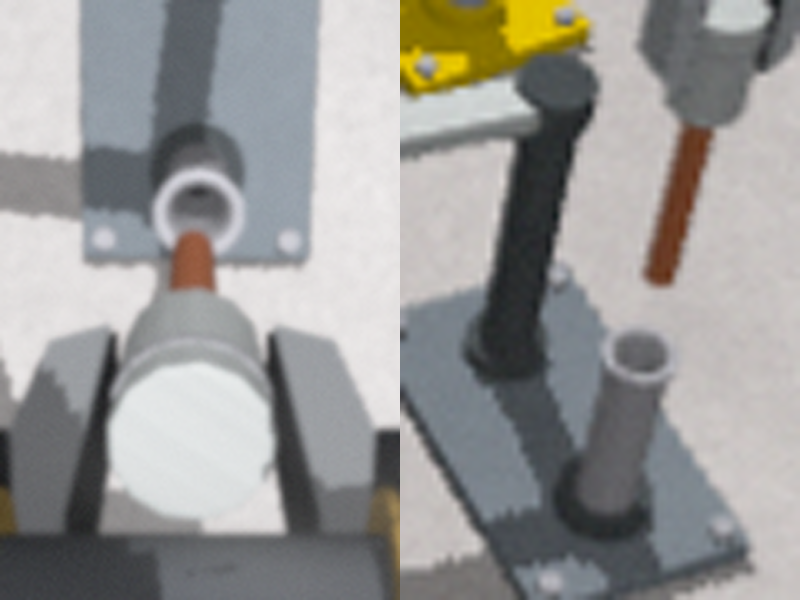

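Wrist crop: mouth at (200,210), rod foot edge at (195,232), ferrule top at (191,440). Scene crop: mouth at (640,357), rod foot at (659,274). Now I'll work out the remaining offset.

```bash
python3 - <<'E'
from h import *
c=cam('wrist');s=cam('scene');k=.3
W=lambda u,v:(200+u*k-.35,120+v*k-.35)
Sx=lambda u,v:(300+(u-400)*.15-.43,130+v*.15-.43)
print('mouth W',atz(c,*W(200,210),.11),'S',atz(s,*Sx(640,356),.11))
print('foot W(far edge)',atz(c,*W(195,232),.1547),'S',atz(s,*Sx(659,276),.1547))
print('ferr top W',atz(c,*W(191,440),.2897),'S shoulder centre',atz(s,*Sx(700,112),.2447))
E
```

```text
mouth W [0.55244084 0.21355121 0.11      ] S [0.55483306 0.21109768 0.11      ]
foot W(far edge) [0.54992242 0.21191593 0.1547    ] S [0.55358037 0.21131189 0.1547    ]
ferr top W [0.5542433  0.21039883 0.2897    ] S shoulder centre [0.55726372 0.20663978 0.2447    ]
```

Call:
arm_command(
  targets=[
    [0, 0.004, -0.03, 0],
    [0, 0.004, -0.06, 0],
    [0, 0.004, -0.09, 0],
    [0, 0.004, -0.1, 0],
    [0, 0.004, -0.11, 0],
    [0, 0.004, -0.12, 0],
    [0, 0.004, -0.13, 0],
    [0, 0.004, -0.13, 0],
  ],
)

```text
time: 10.68
tool_pos: [0.5525, 0.2125, 0.1599]
ee_rot: [-3.141, -0.001, 3.057]
wrist_force: [-0.9, -1.0, -0.7]
width: 0.0274
finger_force: 30.0
```

Call:
arm_command(
  targets=[
    [0, 0, -0.01, 0],
    [0, 0, -0.02, 0],
    [0, 0, -0.02, 0],
    [0, 0, -0.02, 0],
  ],
)

```text
time: 11.02
tool_pos: [0.5525, 0.2125, 0.1501]
ee_rot: [-3.141, -0.001, 3.057]
wrist_force: [0.2, -0.1, -0.7]
width: 0.0271
finger_force: 30.0
```

Call:
arm_command(
  targets=[
    [0, 0, -0.015, 0],
    [0, 0, -0.03, 0],
    [0, 0, -0.045, 0],
    [0, 0, -0.06, 0],
    [0, 0, -0.075, 0],
    [0, 0, -0.075, 0],
    [0, 0, -0.075, 0],
  ],
)

```text
time: 11.6
tool_pos: [0.5522, 0.2124, 0.1119]
ee_rot: [-3.141, -0.002, 3.057]
wrist_force: [0.4, -0.8, 0.3]
width: 0.0277
finger_force: 30.0
```

```bash
python3 - <<'E'
from h import *
w=snap('wrist','w5');s=snap('scene','s5')
a=cv2.resize(w[120:300,200:320,::-1],(400,600),interpolation=cv2.INTER_CUBIC); b=cv2.resize(s[130:220,300:360,::-1],(400,600),interpolation=cv2.INTER_CUBIC)
cv2.imwrite('pics/m6.png',np.hstack([a,b]))
E
```

```text
(no output)
```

View pics/m6.png

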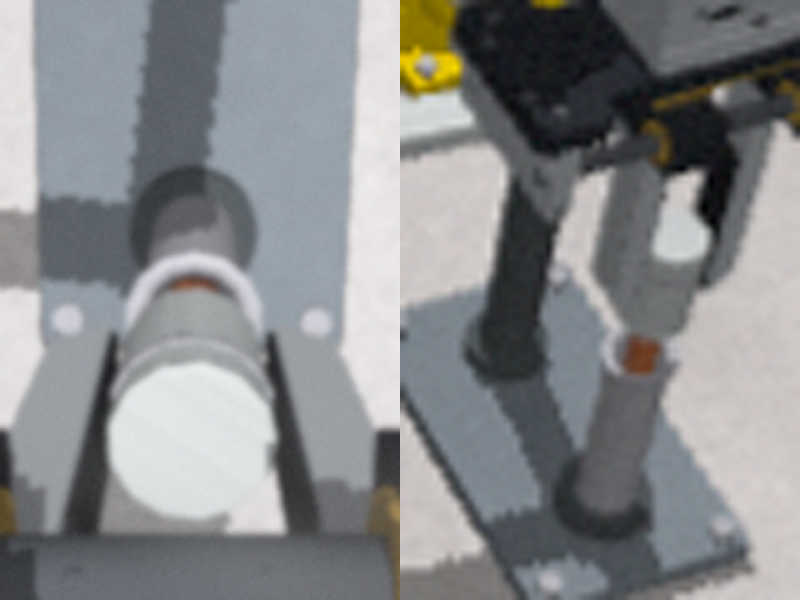

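The rod is in the bore (wrist crop (190,283), scene crop (640,355)) with about 25 mm still showing. I'll push down in small steps, watching the force.

Call:
arm_command(
  targets=[
    [0, 0, -0.006, 0],
    [0, 0, -0.012, 0],
    [0, 0, -0.018, 0],
    [0, 0, -0.024, 0],
    [0, 0, -0.03, 0],
    [0, 0, -0.03, 0],
    [0, 0, -0.03, 0],
  ],
)

```text
time: 12.28
tool_pos: [0.5534, 0.2127, 0.0991]
ee_rot: [3.141, 0.002, 3.057]
wrist_force: [-0.4, 0.1, 4.4]
width: 0.0273
finger_force: 30.0
```

Call:
arm_command(
  targets=[
    [0, 0, -0.004, 0],
    [0, 0, -0.008, 0],
    [0, 0, -0.01, 0],
    [0, 0, -0.01, 0],
  ],
)

```text
time: 12.62
tool_pos: [0.5533, 0.2127, 0.0939]
ee_rot: [3.141, 0.002, 3.057]
wrist_force: [0.5, -0.3, 4.9]
width: 0.0271
finger_force: 30.0
```

Call:
arm_command(
  targets=[
    [0, 0, -0.004, 0],
    [0, 0, -0.008, 0],
    [0, 0, -0.01, 0],
    [0, 0, -0.01, 0],
  ],
)

```text
time: 12.95
tool_pos: [0.5535, 0.2128, 0.0904]
ee_rot: [3.141, 0.003, 3.057]
wrist_force: [-2.4, -0.9, 9.7]
width: 0.0277
finger_force: 30.0
```

Call:
arm_command(
  targets=[
    [0, 0, -0.003, 0],
    [0, 0, -0.005, 0],
    [0, 0, -0.005, 0],
  ],
)

```text
time: 13.2
tool_pos: [0.5536, 0.2128, 0.0903]
ee_rot: [3.14, 0.004, 3.057]
wrist_force: [-4.5, -1.8, 16.1]
width: 0.0271
finger_force: 30.0
```

The z stop at 0.0903 matches a flush ferrule (predicted 0.0905), with the force rising. One small extra push, then release.

Call:
arm_command(
  targets=[
    [0, 0, -0.003, 0],
    [0, 0, -0.003, 0],
    [0, 0, -0.003, 0],
  ],
)

```text
time: 13.45
tool_pos: [0.5537, 0.2128, 0.0903]
ee_rot: [3.14, 0.005, 3.057]
wrist_force: [-6.7, -1.6, 20.4]
width: 0.0276
finger_force: 30.0
```

Call:
arm_command(
  targets=[
    [0, 0, 0.008, 0],
    [0, 0, 0.008, 0],
    [0, 0, 0.008, 0],
  ],
)

```text
time: 13.7
tool_pos: [0.5534, 0.2128, 0.0904]
ee_rot: [3.141, 0.003, 3.057]
wrist_force: [-1.7, -0.4, 11.9]
width: 0.0274
finger_force: 30.0
```

Call:
arm_command(
  targets=[
    [0, 0, 0, 0],
    [0, 0, 0, 0],
    [0, 0, 0, 0],
    [0, 0, 0, 0],
    [0, 0, 0, 0],
    [0, 0, 0, 0],
    [0, 0, 0, 0],
    [0, 0, 0, 0],
  ],
  claw=0.3,
)

```text
time: 14.37
tool_pos: [0.5527, 0.2125, 0.0878]
ee_rot: [3.142, -0.0, 3.057]
wrist_force: [0.1, 0.6, -0.2]
width: 0.0657
finger_force: 0.0
```

Call:
arm_command(
  targets=[
    [0, 0, 0.03, 0],
    [0, 0, 0.08, 0],
    [0, 0, 0.15, 0],
    [0, 0, 0.22, 0],
    [0, 0, 0.29, 0],
    [0, 0, 0.32, 0],
    [0, 0, 0.32, 0],
  ],
  claw=0.15,
)

```text
time: 14.95
tool_pos: [0.5548, 0.2132, 0.2542]
ee_rot: [3.138, 0.01, 3.057]
wrist_force: [-0.4, 0.5, 0.5]
width: 0.0797
finger_force: 0.0
```

Call:
arm_command(
  targets=[
    [-0.03, -0.02, 0, -0.05],
    [-0.06, -0.05, 0, -0.11],
    [-0.1, -0.08, 0, -0.17],
    [-0.14, -0.11, 0, -0.23],
    [-0.18, -0.14, 0, -0.29],
    [-0.214, -0.164, 0, -0.35],
    [-0.214, -0.164, 0, -0.41],
    [-0.214, -0.164, 0, -0.46],
  ],
  claw=0.55,
)

```text
time: 15.62
tool_pos: [0.4443, 0.1299, 0.2464]
ee_rot: [-3.14, -0.001, 2.087]
wrist_force: [0.6, -0.9, -0.4]
width: 0.0421
finger_force: 0.0
```

Call:
arm_command(
  targets=[
    [0, 0, 0, -0.06],
    [0, 0, 0, -0.12],
    [0, 0, 0, -0.18],
    [0, 0, 0, -0.24],
    [0, 0, 0, -0.3],
    [0, 0, 0, -0.354],
    [0, 0, 0, -0.354],
    [0, 0, 0, -0.354],
  ],
)

```text
time: 16.28
tool_pos: [0.4451, 0.1305, 0.2464]
ee_rot: [-3.139, 0.001, 1.355]
wrist_force: [0.5, -0.3, -0.4]
width: 0.042
finger_force: 0.0
```

```bash
python3 - <<'E'
from h import *
o=robot.get_obs();print(o['tool_pos'],o['ee_rot'],o['width'])
c=cam('wrist');w=snap('wrist','w6');s=snap('scene','s6')
# seated ferrule: bright top disc in scene near predicted spots
cs=cam('scene')
for n,z in(('flush',.155),('10 high',.165)): print(n,proj(cs,(.5545,.2126,z)).round(1))
g=cv2.cvtColor(s,cv2.COLOR_RGB2GRAY)
print(g[150:186:2,326:350:2])
# knob dark blob in wrist
p=proj(c,(.4455,.1305,.216));print('knob pred',p.round(1))
gw=cv2.cvtColor(w,cv2.COLOR_RGB2GRAY);x,y=p.astype(int);print(gw[y-42:y+42:4,x-52:x+52:4])
E
```

```text
[0.4451368  0.13045097 0.24635213] [-3.13923434e+00  1.01128856e-03  1.35533773e+00] 0.042008949312314664
flush [339.1 171. ]
10 high [339.8 168.2]
[[ 62 182 185 191 185 185 189 188 186 186 187 188]
 [136 186 190 189 188 186 183 187 186 189 190 189]
 [171 192 190 188 189 189 186 190 189 188 188 185]
 [178 190 195 188 190 189 188 187 191 188 189 191]
 [189 189 186 187 188 189 189 189 190 189 186 192]
 [188 189 190 188 188 186 190 191 189 188 189 191]
 [192 183 185 189 189 188 187 187 188 189 193 191]
 [187 188 188 188 188 189 185 186 188 187 193 190]
 [189 187 188 185 191 185 188 190 190 192 188 189]
 [190 187 186 184 187 190 192 191 188 188 190 193]
 [186 192 188 186 193 198 196 194 192 183 187 191]
 [158 187 186 189 159 198 195 193 191 189 188 188]
 [127 179 185 171 101 143 195 194 195 154 188 192]
 [127 131 183 144  93 104 105 113 107 162 182 185]
 [127 127 159 116  94  97 100  98  97 175 183 186]
 [124 127 135  99 100 101 108 102 112 187 182 186]
 [126 127 160  93  99 107 105 105 162 184 187 185]
 [125 125 120 125 103 108 103 106 170 184 184 179]]
knob pred [257.  203.9]
[[238 234
[... 1580 characters left out ...]
56 152 151
  153 152 157 152 151 133 147 148]
 [128 116 111 108  80 212 232 231 232 236 232 175 148 153 153 151 153 149
  150 152 153 150  70 104 107 112]
 [108 106 108 108  40 197 231 232 231 233 225 162 152 154 155 150 154 152
  149 147 146 148  61  79 108 108]
 [108 108 107  96  29 196 232 221 205 156 150 150 149 149 151 154 153 147
  152 149 149 152  62  45 105 110]
 [109 108 107  68  29 135 160 149 150 151 151 153 153 150 152 149 153 151
  150 150 151 152  55  31  99 108]
 [108 111 106  41  31 113 149 149 151 153 150 152 151 149 146 149 150 147
  150 148 150 146  53  30  69 108]
 [108 108  90  34  33 111 150 152 149 152 153 149 146 150 147 150 151 148
  148 145 147 146  49  35  41 108]]
```

The wrist picture has the knob top at about (261,200), 3 px from mid-finger, so it's well inside the 42 mm gap. The scene pixels put the front edge of the ferrule top at row ~175, which fits flush. Lowering around the knob.

Call:
arm_command(
  targets=[
    [0.006, 0.003, 0, 0],
    [0.006, 0.003, -0.04, 0],
    [0.006, 0.003, -0.08, 0],
    [0.006, 0.003, -0.12, 0],
    [0.006, 0.003, -0.15, 0],
    [0.006, 0.003, -0.18, 0],
    [0.006, 0.003, -0.19, 0],
    [0.006, 0.003, -0.19, 0],
  ],
)

```text
time: 17.05
tool_pos: [0.4478, 0.132, 0.1513]
ee_rot: [-3.138, 0.001, 1.353]
wrist_force: [0.3, 0.3, -0.6]
width: 0.042
finger_force: 0.0
```

Call:
arm_command(
  targets=[
    [0, 0, 0, 0],
    [0, 0, 0, 0],
  ],
)

```text
time: 17.22
tool_pos: [0.4495, 0.1322, 0.1543]
ee_rot: [3.139, -0.001, 1.353]
wrist_force: [-0.7, 0.1, 0.3]
width: 0.0424
finger_force: 0.0
```

```bash
python3 - <<'E'
import numpy as np
# hub, radius, commanded tool starts at arm angle a0; rows every 5 deg
h=np.array([.4643,.2187]);r=.0895
p0=np.array([.4481,.132])
a0=np.degrees(np.arctan2(*(p0-h)[::-1]));print(a0,np.hypot(*(p0-h)))
for a in np.arange(-95,11,5):
    p=h+r*np.array([np.cos(np.radians(a)),np.sin(np.radians(a))]); print(a,p.round(4),((p-p0)/.5).round(3),round((a+101)/120,3))
E
```

```text
-100.58374066770821 0.08820051020260597
-95 [0.4565 0.1295] [ 0.017 -0.005] 0.05
-90 [0.4643 0.1292] [ 0.032 -0.006] 0.092
-85 [0.4721 0.1295] [ 0.048 -0.005] 0.133
-80 [0.4798 0.1306] [ 0.063 -0.003] 0.175
-75 [0.4875 0.1322] [0.079 0.   ] 0.217
-70 [0.4949 0.1346] [0.094 0.005] 0.258
-65 [0.5021 0.1376] [0.108 0.011] 0.3
-60 [0.509  0.1412] [0.122 0.018] 0.342
-55 [0.5156 0.1454] [0.135 0.027] 0.383
-50 [0.5218 0.1501] [0.147 0.036] 0.425
-45 [0.5276 0.1554] [0.159 0.047] 0.467
-40 [0.5329 0.1612] [0.17  0.058] 0.508
-35 [0.5376 0.1674] [0.179 0.071] 0.55
-30 [0.5418 0.174 ] [0.187 0.084] 0.592
-25 [0.5454 0.1809] [0.195 0.098] 0.633
-20 [0.5484 0.1881] [0.201 0.112] 0.675
-15 [0.5508 0.1955] [0.205 0.127] 0.717
-10 [0.5524 0.2032] [0.209 0.142] 0.758
-5 [0.5535 0.2109] [0.211 0.158] 0.8
0 [0.5538 0.2187] [0.211 0.173] 0.842
5 [0.5535 0.2265] [0.211 0.189] 0.883
10 [0.5524 0.2342] [0.209 0.204] 0.925
```

Call:
arm_command(
  targets=[
    [0.017, -0.005, 0, 0.05],
    [0.032, -0.006, 0, 0.092],
    [0.048, -0.005, 0, 0.133],
    [0.063, -0.003, 0, 0.175],
    [0.079, 0, 0, 0.217],
    [0.094, 0.005, 0, 0.258],
    [0.108, 0.011, 0, 0.3],
    [0.122, 0.018, 0, 0.342],
  ],
)

```text
time: 17.88
tool_pos: [0.5103, 0.1414, 0.1544]
ee_rot: [3.14, 0.0, 2.073]
wrist_force: [-1.9, 0.4, -0.7]
width: 0.0421
finger_force: 0.6
```

Call:
arm_command(
  targets=[
    [0.013, 0.009, 0, 0.041],
    [0.025, 0.018, 0, 0.083],
    [0.037, 0.029, 0, 0.125],
    [0.048, 0.04, 0, 0.166],
    [0.057, 0.053, 0, 0.208],
    [0.065, 0.066, 0, 0.25],
    [0.073, 0.08, 0, 0.291],
    [0.079, 0.094, 0, 0.333],
  ],
)

```text
time: 18.55
tool_pos: [0.55, 0.188, 0.1543]
ee_rot: [3.141, 0.002, 2.77]
wrist_force: [-1.7, -1.4, -0.6]
width: 0.0425
finger_force: 0.6
```

Call:
arm_command(
  targets=[
    [0.004, 0.015, 0, 0.042],
    [0.008, 0.03, 0, 0.083],
    [0.01, 0.046, 0, 0.125],
    [0.01, 0.052, 0, 0.14],
    [0.01, 0.052, 0, 0.14],
  ],
)

```text
time: 18.97
tool_pos: [0.5552, 0.2147, 0.1542]
ee_rot: [3.141, 0.002, 3.06]
wrist_force: [-0.1, -0.3, 0.3]
width: 0.042
finger_force: 0.0
```

Call:
arm_command(
  targets=[
    [0, 0.006, 0, 0],
    [0, 0.012, 0, 0],
    [0, 0.012, 0, 0],
  ],
)

```text
time: 19.22
tool_pos: [0.5545, 0.2204, 0.1536]
ee_rot: [3.141, 0.001, 3.059]
wrist_force: [0.2, -0.2, 0.6]
width: 0.0423
finger_force: 0.0
```

Call:
arm_command(
  targets=[
    [0, 0.006, 0, 0],
    [0, 0.01, 0, 0],
    [0, 0.01, 0, 0],
  ],
)

```text
time: 19.47
tool_pos: [0.5544, 0.2238, 0.1532]
ee_rot: [-3.139, 0.001, 3.058]
wrist_force: [1.2, -5.1, 1.2]
width: 0.0421
finger_force: 2.3
```

Call:
arm_command(
  targets=[
    [0, 0.004, 0, 0],
    [0, 0.006, 0, 0],
    [0, 0.006, 0, 0],
    [0, 0.006, 0, 0],
  ],
)

```text
time: 19.8
tool_pos: [0.5545, 0.2237, 0.1531]
ee_rot: [-3.134, 0.0, 3.056]
wrist_force: [-0.3, -10.7, 1.3]
width: 0.0419
finger_force: 5.3
```

At the stop: force is rising and nothing moves. Centre the fingers off the knob, then lift clear.

Call:
arm_command(
  targets=[
    [0, -0.012, 0, 0],
    [0, -0.024, 0, 0],
    [0, -0.024, 0, 0],
    [0, -0.024, 0, 0],
  ],
)

```text
time: 20.13
tool_pos: [0.554, 0.2165, 0.1529]
ee_rot: [3.14, -0.001, 3.059]
wrist_force: [0.2, -0.2, 0.4]
width: 0.042
finger_force: 0.0
```

Call:
arm_command(
  targets=[
    [0, 0, 0.03, 0],
    [0, 0, 0.08, 0],
    [0, 0, 0.14, 0],
    [0, 0, 0.2, 0],
    [0, 0, 0.26, 0],
    [0, 0, 0.3, 0],
    [0, 0, 0.3, 0],
    [0, 0, 0.3, 0],
  ],
)

```text
time: 20.8
tool_pos: [0.5546, 0.2168, 0.3039]
ee_rot: [3.14, 0.002, 3.06]
wrist_force: [0.2, -0.3, -0.8]
width: 0.0423
finger_force: 0.0
```

```bash
python3 - <<'E'
from h import *
w=snap('wrist','w7');c=cam('wrist');o=robot.get_obs();print(o['tool_pos'],o['wrist_force'])
g=cv2.cvtColor(w,cv2.COLOR_RGB2GRAY);p=proj(c,(.5545,.2126,.216));x,y=p.astype(int);print(p,x-52,y-42);print(g[y-42:y+42:4,x-52:x+52:4])
s=snap('scene','s7');cs=cam('scene')
d=lambda P:(proj(cs,P).round().astype(int))
for n in((.446,.130,.216),(.5545,.2126,.216)):
  q=d(n);print(n,q,cv2.cvtColor(s,cv2.COLOR_RGB2GRAY)[q[1]-6:q[1]+12:3,q[0]-9:q[0]+10:3])
E
```

```text
[0.55403012 0.21651614 0.3018409 ] [-0.20075412  0.21359343 -0.29874565]
[253.13976197 189.75980772] 201 147
[[223 222 224 226 221 221 159 155 153 151 151 200 234 233 232 230 155 155
  155 157 154 203 227 225 229 226]
 [223 223 219 221 222 224 164 155 153 153 146 202 233 232 232 227 158 157
  155 156 156 203 226 221 224 226]
 [223 225 222 222 219 224 173 152 154 154 150 204 233 233 231 227 141 155
  155 156 155 219 231 226 225 227]
 [224 224 225 221 222 222 158 150 152 154 113 202 232 233 231 225 117 159
  155 156 157 220 230 228 226 227]
 [223 223 224 223 227 224 171 152 153 153  96 206 232 232 230 223 106 158
  156 156 158 219 229 226 228 226]
 [222 223 220 222 223 228 170 155 154 147  95 204 231 231 228 222 138 158
  157 157 156 217 227 228 228 231]
 [220 222 223 224 223 224 168 152 151 150  98 208 227 211 223 219 169 155
  156 157 158 220 228 228 227 231]
 [222 220 225 223 222 222 181 155 154 156 119 199  70  23  46 192 176 155
  156 159 158 221 226 224 226 226]
 [221 221 223 220 224 223 180 200 181 154 140 133  30  34  26  98 180 153
  155 198 167 222 226 227 227 228]
 [222 221 
[... 1037 characters left out ...]
226 224
  227 227 226 229 224 156 160 182]
 [121 104 100 101  99  47 219 222 225 223 197 141 141 185 225 224 223 225
  226 225 226 224 221  46 144 152]
 [103 101 100 102  89  33 222 229 226 223 170 143 142 224 223 222 223 228
  224 224 225 226 222  43 107 154]]
(0.446, 0.13, 0.216) [291 136] [[198 193 187 102 178 179 107]
 [198 198 196 130 119 114 106]
 [198 196 199 193 117 104 107]
 [192 145 122 118 116 100 174]
 [111 114 113 113 112 115  84]
 [114 178 177 193 189 193 191]]
(0.5545, 0.2126, 0.216) [344 154] [[189 187 190 188 190 190 190]
 [188 191 152 105 187 186 192]
 [196 192  29  25  92 188 186]
 [198 130   8  11 155 192 193]
 [200  87  20  20 178 188 192]
 [204  20   9  14 190 192 192]]
```

```bash
python3 -c "
from bench import robot
print(robot.close_job())"
```

```text
the job is handed in; nothing more can be done
None
```

The slim handle is down the grey fixture's tube with its ferrule flush on the rim, the hold-down arm is swung to its stop over it, and the gripper is clear; I handed the job in at about 21 s, after a first grasp that closed on nothing.

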